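# Restack the herb mill's plates

### The arm

A 6-joint arm with a two-finger parallel gripper is mounted at the origin on the work surface. World frame = base frame: x ahead of the robot, y to its left, z up, the work surface at z = 0. Lengths are in m, angles in degrees, forces in N, time in s.
With the tool pointing down it reaches from about 0.425 to 1.125 m from the base axis. Payload 14.9 kg.
Tool frame: the origin (TCP) lies on the centre line of the jaws, within the pads' length; the fingertips stand 22 mm ahead of it and the grasp point (between the pads) lies 3 mm ahead of it (robot.tcp_to_tips is the distance from the TCP to the fingertips, in m); x points along the fingers, y is the direction in which the jaws open and shut, and the axes are right-handed (so a half turn about x gives the same grasp; the last joint's range is limited). The gripper opens to 91 mm and grips with 3 to 60 N. Pads are 32 mm wide; open, the fingers measure 118 mm over their backs; the gripper's body (76 mm by 178 mm) begins 60 mm behind the grasp point.
Start: joints at [64.842, 21.709, 99.362, -0, 58.929, -1.908], TCP at [0.276, 0.643, 0.236] pointing down, gripper open.
Joint ranges: [-158.91, 158.91], [-42.39, 125.64], [0.06, 152.35], [-60.88, 240.88], [17.5, 164.5], [-176.32, 176.32]. Speed limits (degrees/s): [108.29, 108.29, 136.94, 180, 180, 180].

### API

Orientations are given as [roll, pitch, yaw] about the fixed x, y, z axes, in that order (R = Rz(yaw) Ry(pitch) Rx(roll)).
In Python, from plant import robot gives the robot as it stands.
- The arm moves only by the shell command python3 -m creep 'ROWS' [FORCE]. ROWS is JSON, a list of rows, each an object with "offset": the shift along the world's x, y, z each as a share of 80 mm, from -1 to 1, a list of three; "turn": the turn, a rotation vector about the world's x, y, z each as a share of 2 rad, from -1 to 1, a list of three; "claw": the opening in per cent of the stroke, from 0 (shut) to 100 (fully open). In form: [{"offset": [tx, ty, tz], "turn": [wx, wy, wz], "claw": claw}, ...]. A call has 1 to 5 rows; each row is the pose to reach, as a shift and turn from the pose commanded when the call began; what a row does not reach only later rows make up. A row lasts 1/10 s, in which the tool goes at most 50 mm and 8.59 degrees, less where a joint would pass 70% of its speed; a pose out of reach is approached as far as the arm can. A call with a number of a shift or a turn outside -1 to 1 is refused whole. A call with a gripper value outside its range is refused whole. The fingers move at their own pace and stop on an object; FORCE is the grip in N (left out, the last holds). Time passes only in rows, so rows that repeat a pose let the fingers close. It gives the time, the measured TCP pose, the force and the opening at its end, in the units of the state.
- robot.get_obs(): the state, without advancing time (a new reading comes with each control period).
- robot.camera(name): name is "side" or "top"; returns (picture, depth): 420x560x3 uint8, red, green, blue; 420x560 float32, m along the optical axis (not along the pixel's ray), 0 where there is no reading.
- robot.calibration(name): a dict with "K" (3x3 intrinsics, pixels), "k1" (the pictures are not rectified: a ray, as slopes to the right and down, at radius r is drawn at 1 + k1 r^2 times it, then the intrinsics apply), "R" (3x3) and "t" (3): a world point X has camera coordinates R X + t. Camera axes: x right, y down, z forward; pixel columns grow to the right and rows downward; lengths in m; the calibration is good to about 2 mm. A picture is of the moment at which its call begins. calibration takes no time and is no camera call.
- robot.close_job(): hands the job in, once; it reports no verdict.
Trained networks look in the newest picture that a camera, given by its name, has taken for a name from the list of things; names that differ only in an ending like _2 or _b are one class to them, and where a whole thing is asked for, a point or a joint stands for the part that bears it (a point fixed in the world has none). Each returns a list of dicts, best first, with "confidence" (0 to 1); they miss things now and then, are a little off and sometimes report something else, mostly with a low value. They report only what shows in the picture. A call takes as long as a camera call. They do not tell look-alikes from the thing itself.
- robot.masks_of(target, camera): "region" (420x560 bool, what is visible of it) and "pixel" ([row, column] in pixels, amid what is visible of it).
The state is a dict: "t": time; "joints": joint angles; "dq": joint speeds; "effort": joint torques, N m; "tool_pos": TCP position; "ee_rot": TCP orientation; "force": force on the tool from outside, world axes, zero at the start; "moment": the same for the moment, N m; "finger_gap": opening from 0.0 (shut) to 1.0 (fully open).
Only numpy, scipy, OpenCV 4.12 (cv2) and the standard library are available. Lean on these libraries where they do the work, as an engineer would, in place of code of your own. Each camera call takes 0.05 s, during which the arm holds its last target.

### The job

Restack the herb mill on the shop counter: its bottom separator is already on the hub. Lower the toothed cutter plate onto the hub with its tab pointing opposite to the fitted separator's tab, then the loose smooth separator plate with the long slot on top of it, its tab on the same side as the fitted one's. Both must lie flat, fully down on the stack, and be left there.

Things in the scene. Friction and masses are not known exactly. Their poses are not given: they have to be found in the camera images.
- hub_seat (a point): On the hub's axis at the top of the fitted separator, 55 mm above the counter; x to its tab, z up. The first plate's underside rests here, the second's 10 mm higher. Hub: steel key 40 mm long (x), 10 wide, 28 above this point; core 14 mm thick, pointed, to 37 mm. Slots go over it either way round; play 4 mm sideways, 6 lengthwise, 15 degrees.
- fitted_tab (a point): Top of the fitted separator's tab, 70 mm from the hub's axis; axes as hub_seat. This steel separator is fixed to the herb mill: a fixed round green base, radius 90 mm, with a dark deck 45 mm above the counter. It has the outline of the loose separator.
- cutter: Toothed steel plate, flat, 10 mm thick, about 0.26 kg. Size, slot, tab, origin and axes as separator, plus seven square teeth on the round ends, reaching 53 mm from the middle: five opposite the tab, one each side of the tab, none on the flat sides.
- separator: Smooth steel plate, 10 mm thick, about 0.25 kg, radius 44 mm, with two flat sides (+y, -y) 64 mm apart to grip; slot 52 (x) by 22 mm; one tab, 24 mm wide, to x = 75 mm. Origin: slot's middle, underside; x to the tab, z up. A look-alike cover plate with only a small square hole (20 x 22 mm) does not fit. Plates lie flat on the counter.
There are look-alikes about, which are no part of the job. Of the things that look like the part that bears hub_seat, the middle-sized one is meant.

How it is judged (in metres and radians):
On the way:
1. the cutter plate is down on the fitted separator, its tab opposite (z of cutter in the frame of hub_seat between -0.004 and 0.005 m and horizontal distance between cutter and hub_seat below 0.015 m and angle between cutter's own z axis and vertical below 0.15 rad and x of fitted_tab in the frame of cutter below -0.05 m), for 0.2 s.
At the end, for the whole second after the job is handed in: Cutter flat on the fitted separator, tab opposite to the fitted tab; loose separator flat on the cutter, tab on the fitted tab's side. Heights within 4 mm below and 5 mm above the seated ones, middles within 15 mm of the hub's axis, tilt under 0.15 rad, both at rest (all of step 1 and z of separator in the frame of hub_seat between 0.006 and 0.015 m and horizontal distance between separator and hub_seat below 0.015 m and angle between separator's own z axis and vertical below 0.15 rad and x of fitted_tab in the frame of separator above 0.05 m and linear speed of each of cutter, separator below 0.03 m/s); the robot touches nothing.
It also fails if it takes over 64 s, if anything falls off the work surface, if the arm or the gripper's body presses on something with over 40 N, if the wrist force passes 120 N, or if a joint passes its speed limit or range.

## Working session

There is one attempt and no reset: what is moved stays moved. The work goes in short steps, Python scripts to look and compute and a shell command to move; the robot and the scene stay as the last step left them, time stands still between calls to the robot, and variables do not carry over. Pictures are saved under pics/ and viewed, and the job is handed in when it is done.

```bash
ls; mkdir -p pics; python3 - <<'E'
from plant import robot
import cv2,numpy as np
for n in ("top","side"):
    p,d=robot.camera(n); cv2.imwrite(f"pics/{n}0.png",p[...,::-1]); c=robot.calibration(n)
    print(n,c, -np.array(c["R"]).T@np.array(c["t"]))
print(robot.get_obs())
E
```

```text
pics
top {'K': array([[531.99280936,   0.        , 268.59923069],
       [  0.        , 531.99280936, 200.14581173],
       [  0.        ,   0.        ,   1.        ]]), 'k1': 0.05979028153170563, 'R': array([[ 0.02184331, -0.99957487,  0.01931213],
       [-0.98726502, -0.02461086, -0.15716895],
       [ 0.15757742, -0.0156331 , -0.98738289]]), 't': array([-0.02062402,  0.44311366,  1.17817753])} [0.25226694 0.00870873 1.23335433]
side {'K': array([[434.13024453,   0.        , 281.25194109],
       [  0.        , 434.13024453, 211.24735922],
       [  0.        ,   0.        ,   1.        ]]), 'k1': -0.09878347125417945, 'R': array([[ 0.87987216, -0.47479368, -0.01989827],
       [-0.34303468, -0.6056086 , -0.71802885],
       [ 0.32886499,  0.63859939, -0.69572885]]), 't': array([-0.36502357,  0.188075  ,  0.88686065])} [ 0.0940329  -0.62575972  0.74479448]
{'t': 0.1, 'joints': array([ 6.48410650e+01,  2.17364877e+01,  9.93908345e+01, -5.21393886e-04,
        5.89293606e+01, -1.90716074e+00]), 'dq': array([-0.02483641, -0.08838485, -0.14705336, -0.0352848 ,  0.10154503,
       -0.08327757]), 'effort': array([ 1.92842752e-03, -7.65043330e+01, -4.35293877e+01,  6.52434072e-02,
        3.98370833e-02, -2.11876954e-05]), 'tool_pos': array([0.27620084, 0.64285245, 0.23535426]), 'ee_rot': array([ -91.45601932,   89.94331545, -114.70752426]), 'force': array([ 0.96021627, -0.3100497 , -0.4320958 ]), 'moment': array([-0.01541583,  0.04260622,  0.00888306]), 'finger_gap': 0.9984948729105206}
```

View pics/top0.png

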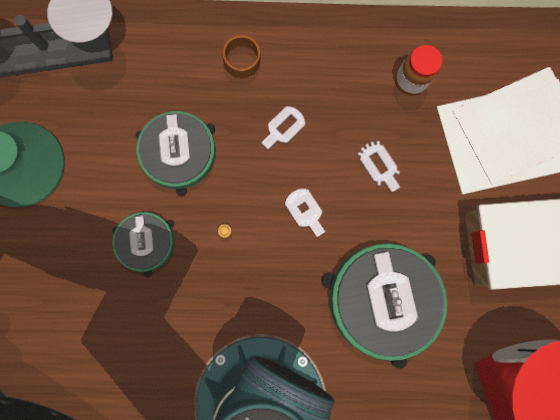

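View pics/side0.png

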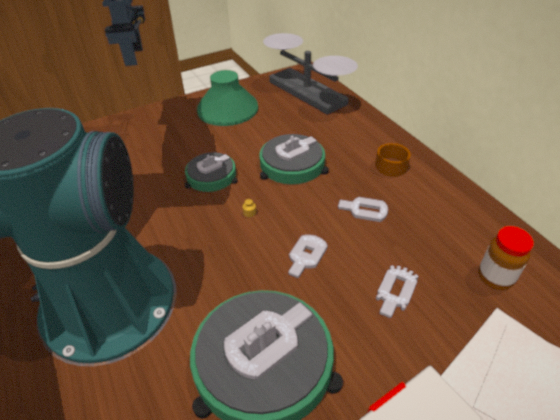

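The top picture shows three mills: large (col 390, row 300), middle (175, 148) and small (142, 240). It also shows three loose plates: a toothed cutter (378, 162), a long-slot plate (288, 123) and a small-hole plate (303, 208). I'll measure these and check enlarged crops.

```bash
cat > h.py <<'E'
from plant import robot
import cv2,numpy as np
def und(cal,uv):
    K=np.array(cal["K"]);uv=np.atleast_2d(np.array(uv,float))
    return cv2.undistortPoints(uv.reshape(-1,1,2),K,np.array([cal["k1"],0,0,0,0.])).reshape(-1,2)
def atz(name,uv,z):
    c=robot.calibration(name);R=np.array(c["R"]);t=np.array(c["t"])
    n=und(c,uv);d=np.c_[n,np.ones(len(n))]@R;o=-R.T@t
    s=(z-o[2])/d[:,2];return o+s[:,None]*d
def proj(name,X):
    c=robot.calibration(name);R=np.array(c["R"]);t=np.array(c["t"])
    return cv2.projectPoints(np.atleast_2d(X).astype(float),cv2.Rodrigues(R)[0],t,np.array(c["K"]),np.array([c["k1"],0,0,0,0.]))[0].reshape(-1,2)
def dep(name,uv,d):
    c=robot.calibration(name);n=und(c,uv);R=np.array(c["R"])
    z=np.array([d[int(v),int(u)] for u,v in np.atleast_2d(uv)])
    return (np.c_[n,np.ones(len(n))]*z[:,None]-np.array(c["t"]))@R
E
python3 - <<'E'
from h import *
for n in ("top","side"):
  p,d=robot.camera(n)
  for o in ("cutter","separator","hub_seat"):
    for r in robot.masks_of(o,n):
      m=r["region"];ys,xs=np.nonzero(m);uv=np.c_[xs,ys].astype(float)
      X=dep(n,uv,d);
      z=np.median(X[:,2]);print(n,o,round(r["confidence"],2),r["pixel"],m.sum(),"med",np.median(X,0).round(3),"zmax",np.percentile(X[:,2],98).round(3))
      np.save(f"m_{n}_{o}_{int(r['pixel'][0])}_{int(r['pixel'][1])}.npy",m)
  if n=="top":
    a=cv2.resize(p[90:235,100:240],None,fx=2.6,fy=2.6,interpolation=cv2.INTER_CUBIC)
    b=cv2.resize(p[90:235,255:415],None,fx=2.6,fy=2.6,interpolation=cv2.INTER_CUBIC)
    cv2.imwrite("pics/crop1.png",np.hstack([a,b])[...,::-1])
print(robot.get_obs()["t"])
E
```

```text
top cutter 0.66 [164.3, 381.3] 1077 med [ 0.537 -0.272  0.01 ] zmax 0.015
top separator 0.81 [127.6, 279.5] 937 med [ 0.624 -0.041  0.009] zmax 0.014
top hub_seat 0.88 [146.9, 174.3] 4987 med [0.553 0.202 0.044] zmax 0.076
top hub_seat 0.7 [300.7, 388.9] 11232 med [ 0.225 -0.27   0.064] zmax 0.111
top hub_seat 0.62 [244.2, 141.3] 3088 med [0.342 0.268 0.033] zmax 0.055
side cutter 0.95 [285.7, 388.3] 1117 med [ 0.537 -0.272  0.011] zmax 0.014
side cutter 0.54 [159.5, 290.4] 2738 med [0.543 0.178 0.045] zmax 0.08
side separator 0.82 [203.6, 368.7] 732 med [ 0.626 -0.045  0.01 ] zmax 0.014
side hub_seat 0.8 [158.7, 289.0] 2817 med [0.546 0.179 0.045] zmax 0.079
side hub_seat 0.7 [176.2, 211.4] 1640 med [0.337 0.25  0.034] zmax 0.06
side hub_seat 0.64 [359.4, 262.1] 16097 med [ 0.218 -0.302  0.064] zmax 0.111
0.5
```

View pics/crop1.png

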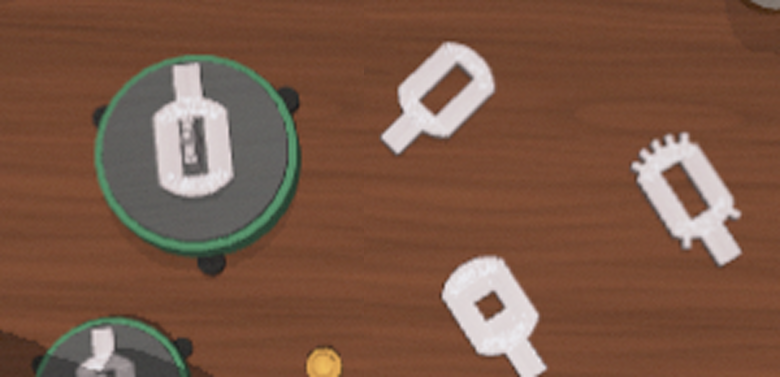

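The crop confirms the targets. The cutter with teeth is at top-picture pixel (378,162), the long-slot separator at (285,125), and the plate at (303,208) is the small-square-hole cover, so I'll avoid that one. The middle mill at (175,148) has its deck at 45 mm, which matches. Next I fit the poses using rectified templates.

```bash
cat >> h.py <<'E'
from scipy.optimize import minimize
def tmpl(x,y,teeth):
    body=(np.hypot(x,y)<.044)&(abs(y)<.032)
    tab=(x>0)&(x<.075)&(abs(y)<.012)
    return (body|tab)&~((abs(x)<.026)&(abs(y)<.011))
def rect(name,img,cx,cy,z,half=.11,s=.001):
    g=np.arange(-half,half+s/2,s);X,Y=np.meshgrid(cx+g,cy+g)
    uv=proj(name,np.c_[X.ravel(),Y.ravel(),np.full(X.size,z)]).astype(np.float32)
    m=cv2.remap(img,uv[:,0].reshape(X.shape),uv[:,1].reshape(X.shape),cv2.INTER_LINEAR)
    return X,Y,m
def fit(name,img,cx,cy,z,save=None,near=None):
    X,Y,m=rect(name,img,cx,cy,z)
    f=m.astype(float);v=f.min(2);seg=((v>120)).astype(float)   # bright grey plate
    w=cv2.GaussianBlur(seg,(0,0),1.5)-.5
    def score(p):
        dx,dy=X-p[0],Y-p[1];c,s=np.cos(p[2]),np.sin(p[2])
        return (w*cv2.GaussianBlur(tmpl(c*dx+s*dy,-s*dx+c*dy,0).astype(float),(0,0),1.5)).sum()
    best=None
    angs=np.radians(np.arange(0,360,15)) if near is None else [np.radians(near)]
    ys,xs=np.nonzero(seg);
    for a in angs:
        for o in ([0,0],):
            r=minimize(lambda p:-score([p[0]*.01,p[1]*.01,p[2]*.3]),[cx*100,cy*100,a/.3],method="Nelder-Mead",options=dict(initial_simplex=np.array([[cx*100,cy*100,a/.3],[cx*100+2,cy*100,a/.3],[cx*100,cy*100+2,a/.3],[cx*100,cy*100,a/.3+.7]])))
            if best is None or r.fun<best.fun: best=r
    p=np.array([best.x[0]*.01,best.x[1]*.01,best.x[2]*.3])
    if save:
        dx,dy=X-p[0],Y-p[1];c,s=np.cos(p[2]),np.sin(p[2])
        t=tmpl(c*dx+s*dy,-s*dx+c*dy,0).astype(np.uint8)
        o=m.copy();cs,_=cv2.findContours(t,cv2.RETR_LIST,cv2.CHAIN_APPROX_NONE);cv2.drawContours(o,cs,-1,(255,0,0),1)
        cv2.imwrite(save,o[...,::-1])
    return p[0].round(4),p[1].round(4),np.degrees(p[2]).round(1)%360,round(-best.fun),o if save else None
E
python3 - <<'E'
from h import *
rows=[]
for n in ("top","side"):
  p,d=robot.camera(n);ims=[]
  for k,(x,y,z) in dict(cut=(.54,-.27,.01),sep=(.63,-.04,.01),fit=(.56,.205,.055)).items():
    r=fit(n,p,x,y,z,save=f"pics/x.png");print(n,k,r[:4]);ims.append(r[4])
  rows.append(np.hstack(ims))
cv2.imwrite("pics/fit0.png",np.vstack(rows)[...,::-1]);print(robot.get_obs()["t"])
E
```

```text
top cut (np.float64(0.5443), np.float64(-0.2667), np.float64(212.7), 2142)
top sep (np.float64(0.6325), np.float64(-0.0487), np.float64(136.5), 2075)
top fit (np.float64(0.5594), np.float64(0.2075), np.float64(8.1), 2162)
side cut (np.float64(0.5456), np.float64(-0.2648), np.float64(212.8), 2189)
side sep (np.float64(0.6341), np.float64(-0.0465), np.float64(137.3), 2272)
side fit (np.float64(0.562), np.float64(0.2139), np.float64(5.699999999999989), 1923)
0.6
```

View pics/fit0.png

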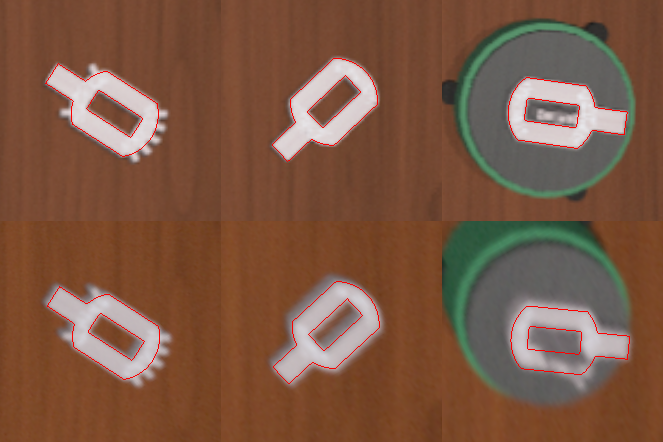

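```bash
cat >> h.py <<'E'
from scipy.spatial.transform import Rotation as Ro
def tool():
    o=robot.get_obs();R=Ro.from_euler("xyz",o["ee_rot"],degrees=True).as_matrix()
    return o,R,np.degrees(np.arctan2(R[1,1],R[0,1])),o["tool_pos"]
E
python3 -c "
from h import *
o,R,a,p=tool();print(R.round(3),a,p,o['joints'])"
```

```text
[[-0.     0.395  0.919]
 [-0.     0.919 -0.395]
 [-1.    -0.    -0.   ]] 66.75167616058013 [0.27631859 0.64316185 0.23592146] [ 6.48424803e+01  2.17100010e+01  9.93626417e+01  1.56037991e-03
  5.89293108e+01 -1.91000119e+00]
```

```bash
python3 -m creep '[{"offset":[0.5,-0.95,0],"turn":[0,0,-0.09],"claw":100},{"offset":[0.5,-0.95,0],"turn":[0,0,-0.09],"claw":100}]'
python3 -m creep '[{"offset":[0.5,-0.95,0],"turn":[0,0,-0.09],"claw":100},{"offset":[0.5,-0.95,0],"turn":[0,0,-0.09],"claw":100}]'
python3 -m creep '[{"offset":[0.5,-0.95,0],"turn":[0,0,-0.09],"claw":100},{"offset":[0.5,-0.95,0],"turn":[0,0,-0.09],"claw":100}]'
```

```text
t: 0.8
tool_pos: [0.3166, 0.5658, 0.2356]
ee_rot: [-66.3, 90.0, -100.1]
force: [0.6, 0.7, 0.1]
finger_gap: 1.0
t: 1.0
tool_pos: [0.357, 0.4891, 0.2359]
ee_rot: [-40.0, 90.0, -84.2]
force: [0.9, 0.8, 0.0]
finger_gap: 1.001
t: 1.2
tool_pos: [0.397, 0.413, 0.236]
ee_rot: [26.5, 90.0, -28.0]
force: [-0.0, 0.1, -0.3]
finger_gap: 1.004
```

Tracking is accurate.

```bash
python3 -m creep '[{"offset":[0.5,-0.95,0],"turn":[0,0,-0.09],"claw":100},{"offset":[0.5,-0.95,0],"turn":[0,0,-0.09],"claw":100}]' >/dev/null
python3 -m creep '[{"offset":[0.5,-0.95,0],"turn":[0,0,-0.09],"claw":100},{"offset":[0.5,-0.95,0],"turn":[0,0,-0.09],"claw":100}]' >/dev/null
python3 -m creep '[{"offset":[0.5,-0.95,0],"turn":[0,0,-0.09],"claw":100},{"offset":[0.5,-0.95,0],"turn":[0,0,-0.09],"claw":100}]' >/dev/null
python3 -m creep '[{"offset":[0.2,-0.95,0],"turn":[0,0,-0.09],"claw":100},{"offset":[0.2,-0.95,0],"turn":[0,0,-0.09],"claw":100}]' >/dev/null
python3 -m creep '[{"offset":[0.2,-0.95,0],"turn":[0,0,-0.09],"claw":100},{"offset":[0.2,-0.95,0],"turn":[0,0,-0.09],"claw":100}]' >/dev/null
python3 -m creep '[{"offset":[0,-0.95,0],"turn":[0,0,-0.09],"claw":100},{"offset":[0,-0.95,0],"turn":[0,0,-0.09],"claw":100}]' >/dev/null
python3 -m creep '[{"offset":[0,-0.95,0],"turn":[0,0,-0.09],"claw":100},{"offset":[0,-0.95,0],"turn":[0,0,-0.09],"claw":100}]' 
python3 -c "
from h import *
o,R,a,p=tool();print(a,p,o['joints'],o['t']);print((np.array([.5450,-.266,.024])-p)/.08, np.radians(-57.3-a)/2)"
```

```text
t: 2.6
tool_pos: [0.5482, -0.1195, 0.2362]
ee_rot: [90.3, 90.0, -36.5]
force: [0.9, -0.5, 0.3]
finger_gap: 1.001
-36.74809566664011 [ 0.54823872 -0.11953319  0.23620325] [-1.46729409e+01  9.22861916e+00  1.15590299e+02 -1.85161477e-02
  5.51430928e+01  2.20857322e+01] 2.6
[-0.04048397 -1.83083515 -2.65254059] -0.17934919908601016
```

```bash
python3 -m creep '[{"offset":[-0.02,-0.92,-0.4],"turn":[0,0,-0.09],"claw":100},{"offset":[-0.02,-0.92,-0.4],"turn":[0,0,-0.09],"claw":100},{"offset":[-0.02,-0.92,-0.4],"turn":[0,0,-0.09],"claw":100}]' >/dev/null
python3 -m creep '[{"offset":[-0.02,-0.91,-0.4],"turn":[0,0,-0.09],"claw":100},{"offset":[-0.02,-0.91,-0.4],"turn":[0,0,-0.09],"claw":100},{"offset":[-0.02,-0.91,-0.4],"turn":[0,0,-0.09],"claw":100}]'
python3 -m creep '[{"offset":[0,0,-1],"turn":[0,0,0],"claw":100},{"offset":[0,0,-1],"turn":[0,0,0],"claw":100},{"offset":[0,0,-1],"turn":[0,0,0],"claw":100}]' 
python3 -c "
from h import *
o,R,a,p=tool();print(a,p,o['t']);print((np.array([.5450,-.266,.025])-p)/.08, np.radians(-57.3-a)/2)
i,d=robot.camera('side');q=cv2.resize(i[200:380,280:500],None,fx=3,fy=3);cv2.imwrite('pics/s1.png',q[...,::-1])"
```

```text
t: 3.2
tool_pos: [0.5446, -0.2649, 0.1707]
ee_rot: [-54.8, 89.9, 158.1]
force: [-0.8, 0.6, -0.2]
finger_gap: 0.999
t: 3.5
tool_pos: [0.5433, -0.2612, 0.089]
ee_rot: [-62.1, 89.7, 151.0]
force: [-0.7, -0.1, 0.3]
finger_gap: 0.995
-56.93454764200147 [ 0.5433036  -0.26124648  0.08895729] 3.5
[ 0.02120496 -0.05941895 -0.79946617] -0.0031891734531256746
```

View pics/s1.png

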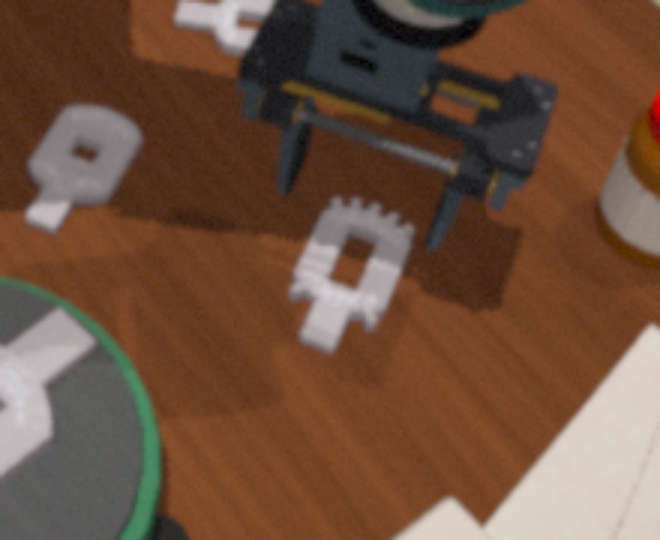

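Fingers straddle the cutter's flat sides. I'll descend, let it settle, then close.

```bash
python3 -m creep '[{"offset":[0,-0.02,-0.4],"turn":[0,0,0],"claw":100},{"offset":[0,-0.02,-0.7],"turn":[0,0,0],"claw":100},{"offset":[0,-0.02,-0.79],"turn":[0,0,0],"claw":100},{"offset":[0,-0.02,-0.79],"turn":[0,0,0],"claw":100}]' 
python3 -c "
from h import *
o,R,a,p=tool();print(a,p,o['t']);print((np.array([.5450,-.266,.025])-p)/.08, np.radians(-57.3-a)/2)"
```

```text
t: 3.95
tool_pos: [0.5457, -0.2647, 0.0298]
ee_rot: [122.4, 90.0, -24.6]
force: [0.7, 0.1, 0.9]
finger_gap: 0.996
-56.975037897949974 [ 0.5457345  -0.26472184  0.0297811 ] 3.95
[-0.00918126 -0.01597694 -0.0597637 ] -0.002835829312487357
```

```bash
python3 -m creep '[{"offset":[-0.01,-0.02,-0.06],"turn":[0,0,0],"claw":100},{"offset":[-0.01,-0.02,-0.06],"turn":[0,0,0],"claw":55},{"offset":[-0.01,-0.02,-0.06],"turn":[0,0,0],"claw":55},{"offset":[-0.01,-0.02,-0.06],"turn":[0,0,0],"claw":55},{"offset":[-0.01,-0.02,-0.06],"turn":[0,0,0],"claw":55}]' 40
python3 -m creep '[{"offset":[0,0,0],"turn":[0,0,0],"claw":50},{"offset":[0,0,0],"turn":[0,0,0],"claw":50},{"offset":[0,0,0],"turn":[0,0,0],"claw":50}]' 40
```

```text
t: 4.45
tool_pos: [0.5445, -0.2665, 0.0243]
ee_rot: [122.3, 90.0, -24.7]
force: [0.3, -0.2, 6.0]
finger_gap: 0.699
t: 4.75
tool_pos: [0.5445, -0.2665, 0.0243]
ee_rot: [121.0, 90.0, -26.0]
force: [-1.0, 0.8, 5.3]
finger_gap: 0.698
```

```bash
python3 -m creep '[{"offset":[0,0,0.3],"turn":[0,0,0],"claw":50},{"offset":[0,0,0.9],"turn":[0,0,0],"claw":50},{"offset":[0,0,1],"turn":[0,0,0],"claw":50}]' 40
python3 -m creep '[{"offset":[0,0.2,0.8],"turn":[0,0,0],"claw":50},{"offset":[0.03,0.99,0.9],"turn":[0,0,-0.037],"claw":50},{"offset":[0.03,0.99,0.9],"turn":[0,0,-0.037],"claw":50}]'
python3 -c "
from h import *
o,R,a,p=tool();print(a,p,o['t'])
i,d=robot.camera('side');cv2.imwrite('pics/s2.png',i[...,::-1])"
```

```text
t: 5.05
tool_pos: [0.5463, -0.2674, 0.1081]
ee_rot: [119.4, 89.7, -27.6]
force: [0.9, -1.0, -2.0]
finger_gap: 0.696
t: 5.35
tool_pos: [0.547, -0.1854, 0.1775]
ee_rot: [139.5, 89.9, -11.9]
force: [0.2, 0.1, -2.0]
finger_gap: 0.696
-61.39031696400988 [ 0.54702971 -0.18540429  0.17750344] 5.35
```

View pics/s2.png

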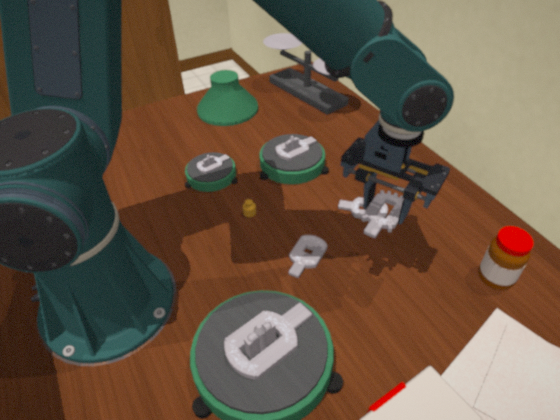

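Cutter is held near (380, 215) in the side view. I'll carry it to the hub.

```bash
python3 -m creep '[{"offset":[0.03,0.98,0],"turn":[0,0,-0.037],"claw":50},{"offset":[0.03,0.98,0],"turn":[0,0,-0.037],"claw":50}]' >/dev/null
python3 -m creep '[{"offset":[0.03,0.98,0],"turn":[0,0,-0.037],"claw":50},{"offset":[0.03,0.98,0],"turn":[0,0,-0.037],"claw":50}]' >/dev/null
python3 -m creep '[{"offset":[0.03,0.98,0],"turn":[0,0,-0.037],"claw":50},{"offset":[0.03,0.98,0],"turn":[0,0,-0.037],"claw":50}]' >/dev/null
python3 -m creep '[{"offset":[0.03,0.98,0],"turn":[0,0,-0.037],"claw":50},{"offset":[0.03,0.98,0],"turn":[0,0,-0.037],"claw":50}]' >/dev/null
python3 -m creep '[{"offset":[0.03,0.98,0],"turn":[0,0,-0.037],"claw":50},{"offset":[0.03,0.98,0],"turn":[0,0,-0.037],"claw":50},{"offset":[0.03,0.98,0],"turn":[0,0,-0.037],"claw":50}]'
python3 - <<'E'
from h import *
o,R,a,p=tool();print(a,p,o['t'])
i,d=robot.camera('side');j,d2=robot.camera('top')
cv2.imwrite('pics/s3.png',np.hstack([cv2.resize(i[60:210,200:370],None,fx=2.3,fy=2.3),cv2.resize(j[60:210,90:260],None,fx=2.3,fy=2.3)])[...,::-1])
E
```

```text
t: 6.5
tool_pos: [0.5585, 0.2077, 0.1753]
ee_rot: [-55.4, 90.0, 132.4]
force: [-0.1, -0.3, -2.5]
finger_gap: 0.696
-82.28250365991505 [0.55846437 0.2076648  0.17526722] 6.5
```

View pics/s3.png

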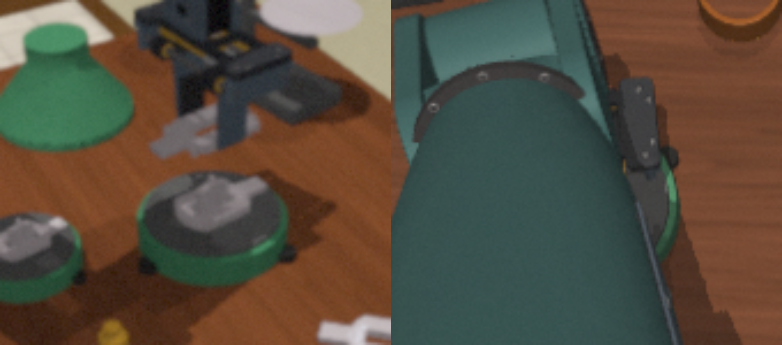

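```bash
python3 - <<'E'
from h import *
from scipy.optimize import least_squares
for n in ("top","side"):
    i=cv2.imread(f"pics/{n}0.png")[...,::-1].copy()
    for z in (.045,):
        X,Y,m=rect(n,i,.56,.208,z)
        f=m.astype(int); grey=(abs(f[...,1]-f[...,0])<14)&(abs(f[...,1]-f[...,2])<22)
        # ray search outward from centre: first green pixel beyond .06
        pts=[]
        for th in np.radians(np.arange(0,360,4)):
            for r in np.arange(.065,.1,.0005):
                u=int(round((.56+r*np.cos(th)-X[0,0])/.001));v=int(round((.208+r*np.sin(th)-Y[0,0])/.001))
                if f[v,u,1]-f[v,u,0]>25: pts.append((X[v,u],Y[v,u]));break
        P=np.array(pts)
        g=least_squares(lambda q:np.hypot(P[:,0]-q[0],P[:,1]-q[1])-q[2],[.56,.208,.085],loss="soft_l1",f_scale=.001)
        print(n,z,len(P),g.x.round(4),np.median(abs(g.fun)).round(4))
E
```

```text
top 0.045 90 [0.5588 0.207  0.0821] 0.0003
side 0.045 51 [0.5588 0.2049 0.0811] 0.0003
```

```bash
python3 -m creep '[{"offset":[0,0,-0.4],"turn":[0,0,0],"claw":50},{"offset":[0,0,-0.7],"turn":[0,0,0],"claw":50},{"offset":[0,0,-0.7],"turn":[0,0,0],"claw":50},{"offset":[0,0,-0.7],"turn":[0,0,0],"claw":50}]'
python3 - <<'E'
from h import *
o,R,a,p=tool();print(a,p,o['t'],(np.array([.559,.2073,.0793])-p)/.08)
i,d=robot.camera('side')
cv2.imwrite('pics/s4.png',cv2.resize(i[100:210,220:370],None,fx=5,fy=5,interpolation=cv2.INTER_CUBIC)[...,::-1])
E
```

```text
t: 7.0
tool_pos: [0.5587, 0.2039, 0.12]
ee_rot: [12.4, 89.9, -160.1]
force: [-0.0, -0.7, -1.6]
finger_gap: 0.698
-82.498238626573 [0.55870488 0.20392402 0.12002714] 7.0 [ 0.00368906  0.04219974 -0.50908929]
```

View pics/s4.png

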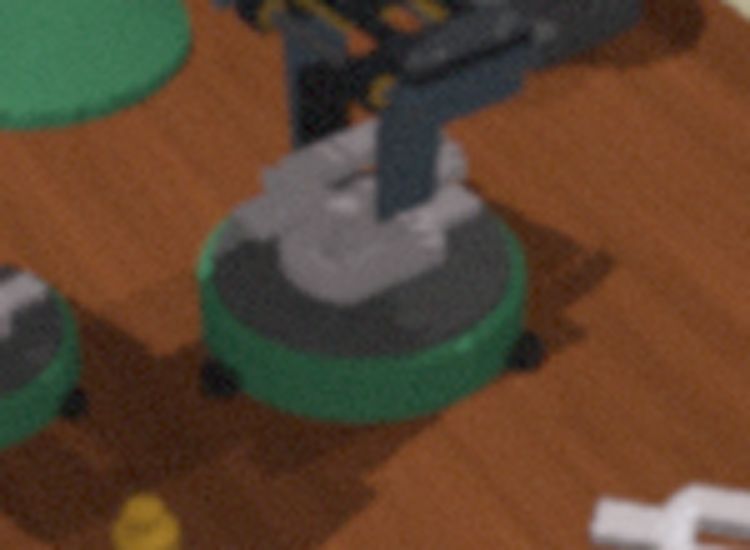

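```bash
python3 -m creep '[{"offset":[0,0,0],"turn":[0,0,0],"claw":50}]'
python3 -m creep '[{"offset":[0,0,0],"turn":[0,0,0],"claw":50}]'
```

```text
t: 7.15
tool_pos: [0.5595, 0.2047, 0.1213]
ee_rot: [-170.4, 89.9, 17.1]
force: [-0.1, -0.2, -2.3]
finger_gap: 0.696
t: 7.25
tool_pos: [0.5594, 0.2048, 0.1211]
ee_rot: [-169.4, 89.9, 18.2]
force: [-0.8, 0.2, -1.5]
finger_gap: 0.701
```

Steady, about 2.5 mm short in y. Correct this and lower in steps.

```bash
python3 -m creep '[{"offset":[0,0.03,0],"turn":[0,0,0],"claw":50},{"offset":[0,0.03,-0.15],"turn":[0,0,0],"claw":50},{"offset":[0,0.03,-0.3],"turn":[0,0,0],"claw":50},{"offset":[0,0.03,-0.3],"turn":[0,0,0],"claw":50}]'
```

```text
t: 7.65
tool_pos: [0.5574, 0.2068, 0.0936]
ee_rot: [10.6, 89.8, -161.9]
force: [-0.6, -0.1, -1.8]
finger_gap: 0.698
```

```bash
python3 - <<'E'
from h import *
o,R,a,p=tool();print(a,p,o['t'],(np.array([.559,.2073,.0793])-p)/.08)
i,d=robot.camera('side')
cv2.imwrite('pics/s5.png',cv2.resize(i[100:210,220:370],None,fx=5,fy=5,interpolation=cv2.INTER_CUBIC)[...,::-1])
E
```

```text
-82.44413233988762 [0.5573978  0.20675667 0.09360688] 7.65 [ 0.02002747  0.00679159 -0.17883596]
```

View pics/s5.png

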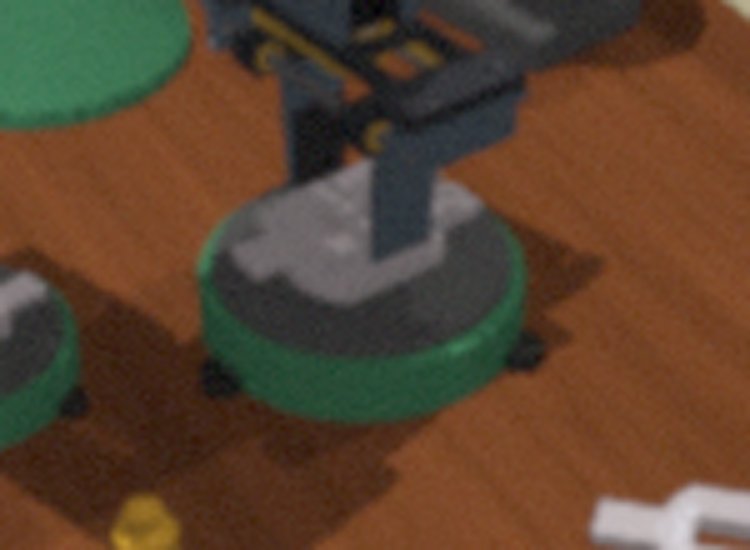

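The plate is 14 mm over the key with no contact force, so it's threaded. I'll finish lowering.

```bash
python3 -m creep '[{"offset":[0.01,0,-0.08],"turn":[0,0,0],"claw":50},{"offset":[0.01,0,-0.15],"turn":[0,0,0],"claw":50},{"offset":[0.01,0,-0.17],"turn":[0,0,0],"claw":50},{"offset":[0.01,0,-0.17],"turn":[0,0,0],"claw":50}]'
```

```text
t: 8.1
tool_pos: [0.5594, 0.2071, 0.082]
ee_rot: [9.8, 90.0, -162.6]
force: [0.8, 0.3, -2.1]
finger_gap: 0.698
```

```bash
python3 -m creep '[{"offset":[0,0,-0.03],"turn":[0,0,0],"claw":50},{"offset":[0,0,-0.03],"turn":[0,0,0],"claw":50},{"offset":[0,0,-0.03],"turn":[0,0,0],"claw":50}]'
```

```text
t: 8.4
tool_pos: [0.5595, 0.2072, 0.08]
ee_rot: [-143.8, 90.0, 43.7]
force: [-0.3, 0.8, -2.0]
finger_gap: 0.696
```

Within 1 mm of seated. Release and rise.

```bash
python3 -m creep '[{"offset":[0,0,-0.01],"turn":[0,0,0],"claw":80},{"offset":[0,0,-0.01],"turn":[0,0,0],"claw":98},{"offset":[0,0,-0.01],"turn":[0,0,0],"claw":98},{"offset":[0,0,-0.01],"turn":[0,0,0],"claw":98}]'
python3 -m creep '[{"offset":[0,0,0.4],"turn":[0,0,0],"claw":98},{"offset":[0,0,1],"turn":[0,0,0],"claw":98},{"offset":[0,0,1],"turn":[0,0,0],"claw":98}]'
python3 - <<'E'
from h import *
o,R,a,p=tool();print(a,p,o['t'])
print((np.array([.6325,-.0485,.025])-p)/.08, np.radians(46.8-a)/2)
i,d=robot.camera('side')
cv2.imwrite('pics/s6.png',cv2.resize(i[100:210,220:370],None,fx=5,fy=5,interpolation=cv2.INTER_CUBIC)[...,::-1])
E
```

```text
t: 8.8
tool_pos: [0.5596, 0.2072, 0.0792]
ee_rot: [-169.9, 90.0, 17.6]
force: [0.2, 0.0, 0.5]
finger_gap: 0.974
t: 9.1
tool_pos: [0.5625, 0.2082, 0.1647]
ee_rot: [-169.3, 89.5, 18.3]
force: [0.7, 0.2, -0.7]
finger_gap: 0.981
-82.4433227857759 [0.56249404 0.20818165 0.16472107] 9.1
[ 0.87507445 -3.2085206  -1.7465134 ] 1.1278607594147996
```

View pics/s6.png

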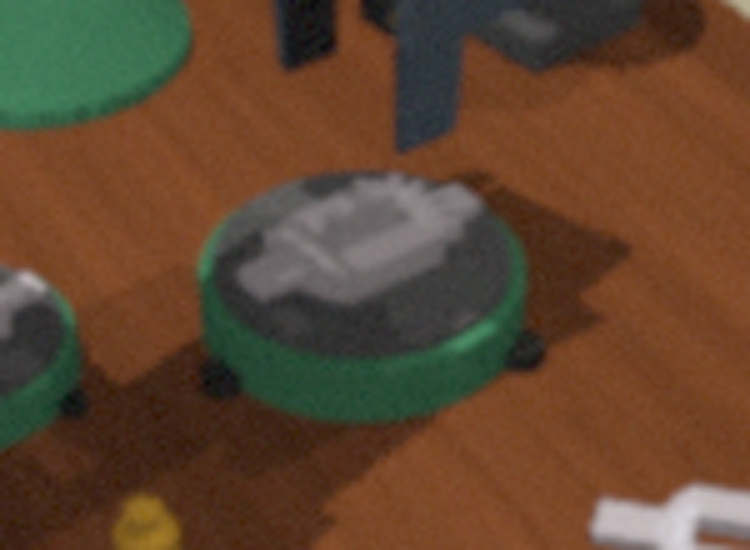

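Cutter lies flat over the hub with its tab opposite the fitted one. Next is the separator.

```bash
python3 -m creep '[{"offset":[0.22,-0.8,0],"turn":[0,0,0.28],"claw":98},{"offset":[0.22,-0.8,0],"turn":[0,0,0.28],"claw":98},{"offset":[0.22,-0.8,0],"turn":[0,0,0.28],"claw":98},{"offset":[0.22,-0.8,0],"turn":[0,0,0.28],"claw":98}]' >/dev/null
python3 -m creep '[{"offset":[0.22,-0.8,0],"turn":[0,0,0.28],"claw":98},{"offset":[0.22,-0.8,0],"turn":[0,0,0.28],"claw":98},{"offset":[0.22,-0.8,0],"turn":[0,0,0.28],"claw":98},{"offset":[0.22,-0.8,0],"turn":[0,0,0.28],"claw":98}]' >/dev/null
python3 -m creep '[{"offset":[0.22,-0.8,0],"turn":[0,0,0.28],"claw":98},{"offset":[0.22,-0.8,0],"turn":[0,0,0.28],"claw":98},{"offset":[0.22,-0.8,0],"turn":[0,0,0.28],"claw":98},{"offset":[0.22,-0.8,0],"turn":[0,0,0.28],"claw":98}]' >/dev/null
python3 -m creep '[{"offset":[0.22,-0.8,0],"turn":[0,0,0.28],"claw":98},{"offset":[0.22,-0.8,0],"turn":[0,0,0.28],"claw":98},{"offset":[0.22,-0.8,0],"turn":[0,0,0.28],"claw":98},{"offset":[0.22,-0.8,0],"turn":[0,0,0.28],"claw":98},{"offset":[0.22,-0.8,0],"turn":[0,0,0.28],"claw":98}]'
python3 - <<'E'
from h import *
o,R,a,p=tool();print(a,p,o['t'])
print((np.array([.6325,-.0485,.025])-p)/.08, np.radians(46.8-a)/2)
E
```

```text
t: 10.85
tool_pos: [0.6294, -0.049, 0.158]
ee_rot: [-141.4, 89.9, 174.5]
force: [0.4, -0.4, -0.2]
finger_gap: 0.981
45.97841038525906 [ 0.62943124 -0.04898756  0.1580439 ] 10.85
[ 0.03835954  0.00609445 -1.66304872] 0.007169721938710542
```

```bash
python3 -m creep '[{"offset":[0.04,0,-0.5],"turn":[0,0,0.007],"claw":100},{"offset":[0.04,0,-0.95],"turn":[0,0,0.007],"claw":100},{"offset":[0.04,0,-0.95],"turn":[0,0,0.007],"claw":100},{"offset":[0.04,0,-0.95],"turn":[0,0,0.007],"claw":100}]'
python3 - <<'E'
from h import *
o,R,a,p=tool();print(a,p,o['t'])
print((np.array([.6325,-.0485,.025])-p)/.08, np.radians(46.8-a)/2)
i,d=robot.camera('side')
cv2.imwrite('pics/s7.png',cv2.resize(i[130:260,280:440],None,fx=4.5,fy=4.5,interpolation=cv2.INTER_CUBIC)[...,::-1])
E
```

```text
t: 11.25
tool_pos: [0.6328, -0.0487, 0.083]
ee_rot: [-143.8, 89.9, 172.8]
force: [-0.2, -0.7, -0.1]
finger_gap: 1.004
46.5870641356309 [ 0.6328029  -0.04866859  0.08302803] 11.25
[-0.0037862   0.00210739 -0.72535032] 0.001858215964410442
```

View pics/s7.png

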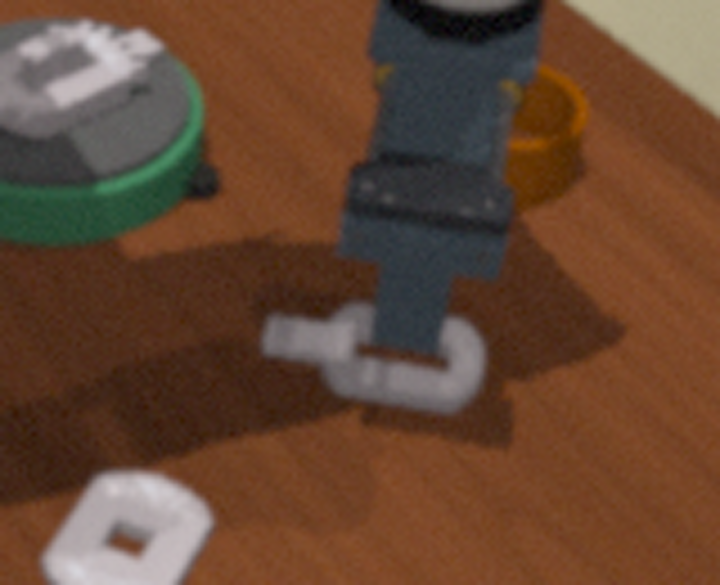

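The gripper is over the long-slot plate and aligned. Descend and grip.

```bash
python3 -m creep '[{"offset":[0,0,-0.35],"turn":[0,0,0],"claw":100},{"offset":[0,0,-0.6],"turn":[0,0,0],"claw":100},{"offset":[0,0,-0.72],"turn":[0,0,0],"claw":100},{"offset":[0,0,-0.72],"turn":[0,0,0],"claw":100},{"offset":[0,0,-0.72],"turn":[0,0,0],"claw":100}]'
python3 -m creep '[{"offset":[0,0,0],"turn":[0,0,0],"claw":55},{"offset":[0,0,0],"turn":[0,0,0],"claw":55},{"offset":[0,0,0],"turn":[0,0,0],"claw":50},{"offset":[0,0,0],"turn":[0,0,0],"claw":50},{"offset":[0,0,0],"turn":[0,0,0],"claw":50}]' 40
```

```text
t: 11.8
tool_pos: [0.634, -0.0489, 0.0269]
ee_rot: [36.5, 89.9, -6.8]
force: [0.2, -0.5, 0.0]
finger_gap: 0.999
t: 12.3
tool_pos: [0.6335, -0.0488, 0.026]
ee_rot: [44.1, 90.0, 0.8]
force: [-0.9, 1.1, 5.8]
finger_gap: 0.696
```

```bash
python3 -m creep '[{"offset":[0,0,0.3],"turn":[0,0,0],"claw":50},{"offset":[0,0,0.9],"turn":[0,0,0],"claw":50},{"offset":[0,0,1],"turn":[0,0,0],"claw":50}]'
python3 -m creep '[{"offset":[0,0,0.6],"turn":[0,0,-0.06],"claw":50},{"offset":[0,0,0.85],"turn":[0,0,-0.13],"claw":50},{"offset":[0,0,0.85],"turn":[0,0,-0.2],"claw":50},{"offset":[0,0,0.85],"turn":[0,0,-0.22],"claw":50}]'
python3 -m creep '[{"offset":[-0.22,0.8,0],"turn":[0,0,-0.28],"claw":50},{"offset":[-0.22,0.8,0],"turn":[0,0,-0.28],"claw":50},{"offset":[-0.22,0.8,0],"turn":[0,0,-0.28],"claw":50},{"offset":[-0.22,0.8,0],"turn":[0,0,-0.28],"claw":50}]'
python3 -m creep '[{"offset":[-0.22,0.8,0],"turn":[0,0,-0.28],"claw":50},{"offset":[-0.22,0.8,0],"turn":[0,0,-0.28],"claw":50},{"offset":[-0.22,0.8,0],"turn":[0,0,-0.28],"claw":50},{"offset":[-0.22,0.8,0],"turn":[0,0,-0.28],"claw":50}]'
python3 - <<'E'
from h import *
o,R,a,p=tool();print(a,p,o['t'])
print((np.array([.5590,.2072,.091])-p)/.08, np.radians(-82-a)/2)
i,d=robot.camera('side')
cv2.imwrite('pics/s8.png',i[...,::-1])
E
```

```text
t: 12.6
tool_pos: [0.6352, -0.0491, 0.1097]
ee_rot: [36.3, 89.7, -7.0]
force: [1.9, 0.7, -3.1]
finger_gap: 0.702
t: 13.0
tool_pos: [0.6331, -0.0489, 0.1737]
ee_rot: [56.9, 90.0, -11.9]
force: [-1.1, 0.2, -3.7]
finger_gap: 0.694
t: 13.4
tool_pos: [0.6148, 0.0158, 0.1727]
ee_rot: [-76.6, 89.9, -177.4]
force: [-0.0, 0.0, -2.6]
finger_gap: 0.695
t: 13.8
tool_pos: [0.5972, 0.0798, 0.1727]
ee_rot: [-38.8, 89.9, -171.8]
force: [1.1, 0.3, -2.8]
finger_gap: 0.696
-42.96149731953959 [0.59722299 0.07980617 0.17269666] 13.8
[-0.47778738  1.59242284 -1.02120828] -0.340675203411333
```

View pics/s8.png

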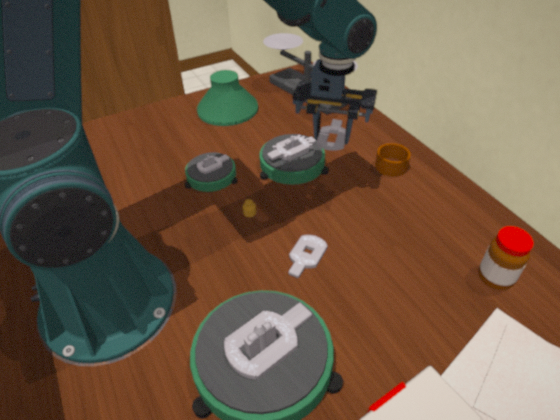

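```bash
python3 -m creep '[{"offset":[-0.24,0.8,0],"turn":[0,0,-0.17],"claw":50},{"offset":[-0.24,0.8,0],"turn":[0,0,-0.17],"claw":50},{"offset":[-0.24,0.8,0],"turn":[0,0,-0.17],"claw":50}]'
python3 -m creep '[{"offset":[-0.24,0.8,0],"turn":[0,0,-0.17],"claw":50},{"offset":[-0.24,0.8,0],"turn":[0,0,-0.17],"claw":50},{"offset":[-0.24,0.8,0],"turn":[0,0,-0.17],"claw":50},{"offset":[-0.24,0.8,0],"turn":[0,0,-0.17],"claw":50}]'
python3 -m creep '[{"offset":[0,0,-0.5],"turn":[0,0,0],"claw":50},{"offset":[0,0,-0.55],"turn":[0,0,0],"claw":50},{"offset":[0,0,-0.55],"turn":[0,0,0],"claw":50},{"offset":[0,0,-0.55],"turn":[0,0,0],"claw":50}]'
python3 - <<'E'
from h import *
o,R,a,p=tool();print(a,p,o['t'])
print((np.array([.5592,.2072,.091])-p)/.08, np.radians(-82-a)/2)
i,d=robot.camera('side')
cv2.imwrite('pics/s9.png',cv2.resize(i[100:210,220:370],None,fx=5,fy=5,interpolation=cv2.INTER_CUBIC)[...,::-1])
E
```

```text
t: 14.15
tool_pos: [0.5776, 0.1449, 0.1728]
ee_rot: [-26.0, 89.9, -178.3]
force: [0.5, 0.2, -3.5]
finger_gap: 0.696
t: 14.55
tool_pos: [0.559, 0.2075, 0.1729]
ee_rot: [13.1, 89.9, -158.4]
force: [0.0, 0.0, -2.5]
finger_gap: 0.699
t: 14.95
tool_pos: [0.5601, 0.207, 0.1305]
ee_rot: [-170.3, 90.0, 18.1]
force: [1.2, -0.8, -3.2]
finger_gap: 0.696
-81.61037187244342 [0.56010855 0.20701026 0.13047091] 14.95
[-0.01135689  0.00237175 -0.49338639] -0.0034001468421213585
```

View pics/s9.png

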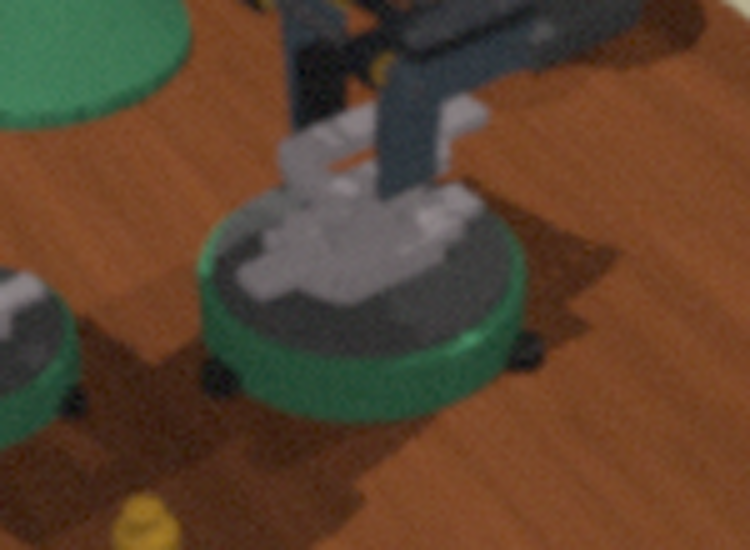

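The separator is above the hub with its tab on the fitted tab's side. Lower it.

```bash
python3 -m creep '[{"offset":[-0.01,0,-0.15],"turn":[0,0,0],"claw":50},{"offset":[-0.01,0,-0.3],"turn":[0,0,0],"claw":50},{"offset":[-0.01,0,-0.3],"turn":[0,0,0],"claw":50}]'
python3 -m creep '[{"offset":[0,0,-0.1],"turn":[0,0,0],"claw":50},{"offset":[0,0,-0.16],"turn":[0,0,0],"claw":50},{"offset":[0,0,-0.16],"turn":[0,0,0],"claw":50}]'
python3 -m creep '[{"offset":[0,0,0],"turn":[0,0,0],"claw":50},{"offset":[0,0,0],"turn":[0,0,0],"claw":50}]'
```

```text
t: 15.3
tool_pos: [0.5576, 0.2068, 0.1037]
ee_rot: [9.5, 89.9, -162.1]
force: [-0.1, 0.4, -1.8]
finger_gap: 0.694
t: 15.6
tool_pos: [0.5584, 0.207, 0.0919]
ee_rot: [9.9, 89.9, -161.8]
force: [0.0, 0.5, -1.6]
finger_gap: 0.693
t: 15.8
tool_pos: [0.5589, 0.2072, 0.093]
ee_rot: [-171.9, 90.0, 16.4]
force: [-0.7, -1.2, -3.2]
finger_gap: 0.695
```

```bash
python3 -m creep '[{"offset":[0,0,-0.02],"turn":[0,0,0],"claw":50},{"offset":[0,0,-0.02],"turn":[0,0,0],"claw":50}]'
python3 -m creep '[{"offset":[0,0,0],"turn":[0,0,0],"claw":80},{"offset":[0,0,0],"turn":[0,0,0],"claw":98},{"offset":[0,0,0],"turn":[0,0,0],"claw":98},{"offset":[0,0,0],"turn":[0,0,0],"claw":98}]'
python3 -m creep '[{"offset":[0,0,0.4],"turn":[0,0,0],"claw":98},{"offset":[0,0,1],"turn":[0,0,0],"claw":98},{"offset":[0,0,1],"turn":[0,0,0],"claw":98}]'
python3 -m creep '[{"offset":[0.5,-0.8,0.5],"turn":[0,0,0],"claw":98},{"offset":[0.5,-0.8,0.5],"turn":[0,0,0],"claw":98},{"offset":[0.5,-0.8,0.5],"turn":[0,0,0],"claw":98}]'
python3 -m creep '[{"offset":[0,-0.9,0],"turn":[0,0,0],"claw":98},{"offset":[0,-0.9,0],"turn":[0,0,0],"claw":98}]'
python3 -m creep '[{"offset":[0,-0.9,0],"turn":[0,0,0],"claw":98},{"offset":[0,-0.9,0],"turn":[0,0,0],"claw":98}]'
python3 -m creep '[{"offset":[0,-0.9,0],"turn":[0,0,0],"claw":98},{"offset":[0,-0.9,0],"turn":[0,0,0],"claw":98},{"offset":[0,-0.9,0],"turn":[0,0,0],"claw":98}]'
python3 - <<'E'
from h import *
i,d=robot.camera('side');j,d2=robot.camera('top')
cv2.imwrite('pics/s10.png',np.hstack([cv2.resize(i[100:210,210:370],None,fx=2.4,fy=2.4,interpolation=cv2.INTER_CUBIC),cv2.resize(j[95:205,95:255],None,fx=2.4,fy=2.4,interpolation=cv2.INTER_CUBIC)])[...,::-1])
for n,im in (("top",j),("side",i)):
  print(n,fit(n,im,.559,.207,.075,save="pics/x.png",near=8)[:4])
# depth of the top face
uvs=proj("top",[[.559+r*np.cos(t+.14),.207+r*np.sin(t+.14),.075] for r,t in ((.036,0),(.036,np.pi),(.055,0),(.068,0),(.027,np.pi/2),(.027,-np.pi/2),(.055,np.pi),(.068,np.pi))])
print(dep("top",uvs,d2).round(4)); print(robot.get_obs()["t"])
E
```

```text
t: 16.0
tool_pos: [0.5587, 0.2072, 0.0911]
ee_rot: [-174.8, 90.0, 13.5]
force: [0.3, -0.9, -2.7]
finger_gap: 0.694
t: 16.4
tool_pos: [0.5589, 0.2072, 0.0913]
ee_rot: [-170.5, 90.0, 17.9]
force: [0.6, -0.0, 0.6]
finger_gap: 0.977
t: 16.7
tool_pos: [0.5616, 0.2082, 0.1767]
ee_rot: [-170.4, 89.5, 18.0]
force: [-0.1, 0.9, -0.9]
finger_gap: 0.979
t: 17.0
tool_pos: [0.6015, 0.141, 0.2136]
ee_rot: [178.7, 89.7, 6.9]
force: [0.1, 0.7, -0.3]
finger_gap: 0.984
t: 17.2
tool_pos: [0.5982, 0.0694, 0.2106]
ee_rot: [20.5, 90.0, -151.2]
force: [0.3, 0.4, 0.2]
finger_gap: 0.978
t: 17.4
tool_pos: [0.5981, -0.003, 0.2105]
ee_rot: [9.6, 90.0, -162.1]
force: [-0.5, -0.2, 0.4]
finger_gap: 0.981
t: 17.7
tool_pos: [0.5984, -0.0748, 0.2106]
ee_rot: [-1.0, 90.0, -172.8]
force: [-0.9, 0.1, -0.2]
finger_gap: 0.977
top (np.float64(0.5576), np.float64(0.2051), np.float64(8.2), 2185)
side (np.float64(0.5597), np.float64(0.2074), np.float64(7.7), 2315)
[[0.5943 0.2118 0.0762]
 [0.5234 0.202  0.0747]
 [0.6133 0.2146 0.0757]
 [0.627  0.2169 0.0728]
 [0.5554 0.2339 0.0744]
 [0.5623 0.18   0.0766]
 [0.5058 0.2003 0.0692]
 [0.4937 0.1991 0.065 ]]
17.8
```

View pics/s10.png

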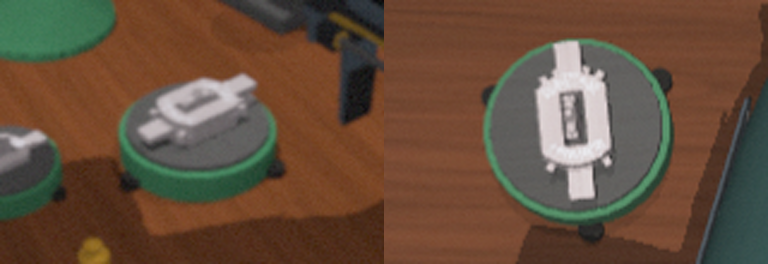

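In both views the cutter is at the bottom with its tab opposite the fitted one, and the separator is on top with its tab on the fitted side. Top-face heights are 0.073–0.077 m for the separator (0.075 expected) and 0.065 m for the cutter tab (0.065 expected). The gripper is clear, so I'll hand in.

```bash
python3 -c "
from plant import robot
print(robot.close_job())"
```

```text
the job is handed in; nothing more can be done
None
```

I restacked the middle mill and handed the job in at about 17.8 s of the 64 s allowed. The toothed cutter is on the fitted separator with its tab opposite. The long-slot separator is on top of it with its tab on the fitted tab's side. I left the square-hole cover plate alone.

**Position:** The two cameras place the separator's middle at (0.558, 0.205) and (0.560, 0.207), within about 2.5 mm of the measured hub axis at (0.559, 0.207). Its tab direction is 8°, the same as the fitted tab.

**Height:** The separator's top face reads 73–77 mm, against 75 mm expected, and the cutter's tab reads 65 mm at its outer end, as expected. A second reading nearer the cutter's body gave 69 mm. I did not check it again, but put it down to a mixed reading at the plate's edge.

**Forces:** Lowering both plates met almost no resistance. The only larger readings were about 6 N while closing on each plate at the counter. After release the gripper stood clear of everything.

The two cameras disagreed by about 2 mm, which is within their stated accuracy. No check failed.

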